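# Fetch the key from the carton and hold the cash box lock open

### The arm

A 7-joint arm with a two-finger parallel gripper is mounted at the origin on the work surface. World frame = base frame: x ahead of the robot, y to its left, z up, the work surface at z = 0. Lengths are in m, angles in rad, forces in N, time in s.
With the tool pointing down it reaches from about 0.375 to 0.925 m from the base axis. Payload 3.1 kg.
Tool frame: the origin (TCP) lies on the centre line of the jaws, within the pads' length; the fingertips stand 19 mm ahead of it and the grasp point (between the pads) is the TCP (r.tip_reach is the distance from the TCP to the fingertips, in m); y points along the fingers, x is the direction in which the jaws open and shut, and the axes are right-handed (so a half turn about y gives the same grasp; the last joint's range is limited). The gripper opens to 85 mm and grips with 20 to 120 N. Pads are 22 mm wide; open, the fingers measure 114 mm over their backs; the gripper's body (76 mm by 85 mm) begins 54 mm behind the grasp point. The pads swing forward as they close: fully open they stand 13 mm farther back than shut.
Start: joints at [1.177, 0.383, 0.044, 1.598, -0.018, 1.161, -0.05], TCP at [0.189, -0.622, 0.25] pointing down, gripper open.
Joint ranges: [-2.61, 2.61], [-0.41, 2.15], [-1.48, 1.57], [0, 2.5], [-1.57, 4.71], [0.05, 1.97], [-2.85, 2.85]. Speed limits (rad/s): [2.79, 2.79, 3.14, 3.14, 3.14, 3.14, 3.14].

### API

Orientations are given as a unit quaternion [w, x, y, z].
In Python, from workcell import r gives the robot as it stands.
- The arm moves only by the tool step_arm, never from a script. Its argument "steps" is a list of rows, each a list of 2 entries, a list of its own where there are three numbers: the shift along the world's x, y, z in cm, then the turn, a rotation vector about the world's x, y, z in degrees. In form: [[[dx, dy, dz], [rx, ry, rz]], ...]. A call has 1 to 10 rows; each row is the pose to reach, as a shift and turn from the pose commanded when the call began; what a row does not reach only later rows make up. A row lasts 1/12 s, in which the tool goes at most 41.7 mm and 7.16 degrees, less where a joint would pass 70% of its speed; a pose out of reach is approached as far as the arm can. A call with a gripper value outside its range is refused whole. "claw" is the opening, from 0 (shut) to 1 (fully open), set as the call begins (left out, the last holds). The fingers move at their own pace and stop on an object; "force" is the grip in N (left out, the last holds). Time passes only in rows, so rows that repeat a pose let the fingers close. It gives the time, the measured TCP pose, the force and the opening at its end, in the units of the state.
- r.get_state(): the state, without advancing time (a new reading comes with each control period).
- r.camera(name): name is "scene" or "top" or "wrist"; returns a dict with "img" (400x640x3 uint8, red, green, blue), "z_map" (400x640 float32, m along the optical axis (not along the pixel's ray), 0 where there is no reading), "intrinsics" (3x3 intrinsics, pixels), "cam_to_world" (4x4, takes a point from camera to world coordinates); the wrist camera has in their place "T_tool_cam" (4x4, takes a point from camera to tool coordinates, whose origin is the TCP and whose axes are the tool frame's). Camera axes: x right, y up, looking along -z (the intrinsics and any distortion apply to the point x, -y, -z); pixel columns grow to the right and rows downward; lengths in m; the calibration is good to about 2 mm. A picture is of the moment at which its call begins: read the wrist's pose just before it.
- r.sign_off(): hands the job in, once; it reports no verdict.
Trained networks look in the newest picture that a camera, given by its name, has taken for a name from the list of things; names that differ only in an ending like _2 or _b are one class to them, and where a whole thing is asked for, a point or a joint stands for the part that bears it (a point fixed in the world has none). Each returns a list of dicts, best first, with "conf" (0 to 1); they miss things now and then, are a little off and sometimes report something else, mostly with a low value. They report only what shows in the picture. A call takes as long as a camera call. They do not tell look-alikes from the thing itself.
- r.spot_in(camera, target): "bbox" ([left, top, right, bottom] in pixels, round what is visible of it).
- r.pinpoint(camera, target): "point" ([row, column] in pixels: a listed point, or the origin of a listed thing).
The state is a dict: "clock": time; "qpos": joint angles; "qd": joint speeds; "effort": joint torques, N m; "ee_pos": TCP position; "tcp_rot": TCP orientation; "force": force on the tool from outside, world axes, zero at the start; "moment": the same for the moment, N m; "width": finger opening in m.
Only numpy, scipy, OpenCV 4.12 (cv2) and the standard library are available. Lean on these libraries where they do the work, as an engineer would, in place of code of your own. Each camera call takes 0.05 s, during which the arm holds its last target. There are 200 camera calls.

### The job

Swing both flaps of the small carton back past upright, take out the brass key that stands in it, and push its blade fully home in the keyhole on top of the grey steel cash box, rocking it a little where the sticky pins catch. Then turn the key a quarter turn clockwise (seen from above) against the return spring and finish while still gripping the key and holding it turned, with the flaps left open. Leave the tiffin, ashtray, spoon and stone at the back edge where they are.

Things in the scene. Friction and masses are not known exactly. Their poses are not given: they have to be found in the camera images.
- carton: Small open cardboard carton, fixed, left or right of the robot (cash box on the other side); 112 (x) x 120 (y) x 80 mm high, walls 4 mm; origin under its centre. On its floor a black plastic block 60 (x) x 50 (y) mm, its top 33 mm above the crate, holds the key upright in a slot at the carton's centre. Two flaps hinge on the +y and -y rims.
- flap_left (a joint): Angle (rad) of the flap on the carton's +y rim: 0 = shut, 1.57 = upright, 2.4 = folded back, stop. 112 mm along the rim, 58 mm from hinge to free edge, 3 mm thick. Stiff crease (0.03 N m): stays where left. Starts at 0.85 to 1.1, leaving a 40 to 65 mm gap between the two flaps' free edges over the carton's middle, so closed fingers can go down between and push each outward.
- flap_right (a joint): The same for the flap hinged along the carton's -y rim.
- flap_left_hinge (a point): Middle of the left flap's hinge line, on the carton's +y rim, 80 mm above the crate; the line runs along the carton's x.
- flap_right_hinge (a point): Middle of the right flap's hinge line, on the carton's -y rim, 80 mm above the crate.
- key: Brass key standing upright, blade down, 64 mm tall, 40 g. Origin at the centre of its bow (head), a flat plate 30 mm wide (key x), 30 mm tall (key z), 9 mm thick (key y). Below it a round collar 16 mm across, 8 mm high, its underside 23 mm below the origin. In the carton the collar rests on the block, the bow's centre 56 mm above the crate, key x along carton x; 45 mm free beside each flat face.
- cashbox: Grey steel cash box, fixed to the crate, 176 (x) x 146 (y) mm, lid at 85 mm; origin at the centre of its underside. Lock in the middle of the lid; a flat bar handle (6 mm high) lies on the lid 60 mm from the lock towards -x.
- keyhole (a point): Centre of the keyhole on the top face of the 44 mm square lock plate, 90 mm above the crate: an upright slot 13 mm along the point's x and 6.5 mm along its y, with 2 mm lead-in chamfer, in a fixed plate 5 mm thick over the turning plug. Fully home, the key's collar sits on the plate, the bow's centre 23 mm above this point. Only a key within about 4 mm of home can turn.
- plug (a joint): Turn of the lock plug (rad): 0 = locked; grows clockwise seen from above; stop at 1.65. A spring turns it back (0.05 N m at a quarter turn). The blade has play: the plug lags the key by up to 0.3 rad. Two sticky pins 10 to 20 mm below the lock face press on the blade's edges from the slot's two ends: 8 to 18 N to push past, less if the key is rocked a few degrees or 1 mm along the slot.
- tiffin: Bystander: two-tier steel lunch tiffin, 118 mm wide, 143 mm tall, at the back edge; origin at the centre of its underside.
- ashtray: Bystander: green ceramic ashtray, 110 mm across, 32 mm high; origin under its centre.
- spoon: Bystander: red plastic measuring spoon, 130 mm long, lying flat; origin on its underside.
- stone: Bystander: grey river stone, 90 mm across, 38 mm high; origin under its centre.
- key_tip (a point): Tip of the key's blade, 49 mm straight below the bow's centre. Under the collar come a round neck 4.5 mm across and 10 mm long, then the blade 10 mm wide (key x), 4 mm thick (key y), 16 mm long, its last 7 mm tapering in width to 3 mm. The key works either way round (half turn).
Not all that is in view belongs to the job. Several things have the shape of the carton; the one meant has the colours described above.

How it is judged:
By the outcome, as a careful person would: the job done as asked, in the order asked, and still so for the second after the job is handed in, while the arm keeps its last pose, push and grip.
It also fails if it takes over 64 s, if anything falls off the work surface, if the arm or the gripper's body presses on something with over 40 N, if the wrist force passes 120 N, or if a joint passes its speed limit or range.

## Working session

There is one attempt and no reset: what is moved stays moved. The work goes in short steps, Python scripts to look and compute and a tool call to move; the robot and the scene stay as the last step left them, time stands still between calls to the robot, and variables do not carry over. Pictures are saved under pics/ and viewed, about 8 in all and at most 12, crops included, and the job is handed in when it is done.

Besides the shell and the picture viewer there is one more tool, called as a command line: name --argument value ..., lists and objects as JSON in quotes. step_arm: Moves the arm, as the interface text tells. Its arguments: {"type":"object","properties":{"steps":{"type":"array"},"claw":{"type":"number"},"force":{"type":"number"}},"required":["steps"]}

```bash
mkdir -p pics; ls; cat > h.py <<'E'
import numpy as np, cv2
from workcell import r
from scipy.spatial.transform import Rotation as R
def pose():
    s=r.get_state(); q=s["tcp_rot"]; T=np.eye(4); T[:3,:3]=R.from_quat([q[1],q[2],q[3],q[0]]).as_matrix(); T[:3,3]=s["ee_pos"]; return s,T
def cam(n):
    s,T=pose(); c=r.camera(n)
    c["M"]=T@np.array(c["T_tool_cam"]) if n=="wrist" else np.array(c["cam_to_world"]); return c
def world(c,row,col,z=None):
    """pixel -> world, by depth map or onto plane at height z"""
    K=np.array(c["intrinsics"]); d=np.array([(col-K[0,2])/K[0,0],-(row-K[1,2])/K[1,1],-1.]); M=c["M"]
    if z is None: k=c["z_map"][int(row),int(col)]
    else: k=(z-M[2,3])/(M[:3,:3]@d)[2]
    return M[:3,3]+M[:3,:3]@d*k
def cloud(c):
    K=np.array(c["intrinsics"]); v,u=np.mgrid[0:400,0:640]; Z=c["z_map"]
    P=np.stack([(u-K[0,2])/K[0,0]*Z,-(v-K[1,2])/K[1,1]*Z,-Z],-1); return P@c["M"][:3,:3].T+c["M"][:3,3]
def save(n,im): cv2.imwrite("pics/"+n,cv2.cvtColor(np.ascontiguousarray(im),cv2.COLOR_RGB2BGR))
E
python3 - <<'E'
from h import *
s,T=pose(); print(s)
ims=[]
for n in ["scene","top"]:
    c=cam(n); ims.append(c["img"]); print(n,c["M"].round(3).tolist(), np.array(c["intrinsics"]).tolist())
    for t in ["carton","flap_left_hinge","flap_right_hinge","key","cashbox","keyhole"]:
        for d in r.pinpoint(n,t)[:3]:
            p=d["point"]; print(t,np.round(p),round(d["conf"],2),world(c,min(399,p[0]),min(639,p[1])).round(3))
save("a.png",cv2.resize(np.vstack(ims),(480,600))); save("scene0.png",ims[0]); save("top0.png",ims[1])
E
```

```text
pics
{'clock': 0.0, 'qpos': array([ 1.17718624,  0.38382716,  0.04379005,  1.59957358, -0.01791533,
        1.16118645, -0.04988412]), 'qd': array([ 0.00010255,  0.00081762,  0.00067705, -0.00035823, -0.00010629,
        0.00117867,  0.00037839]), 'effort': array([ 7.16840731e-06, -4.33468580e+01,  1.02448303e+00, -2.49513906e+01,
        1.06467467e-02,  1.13366733e-02, -2.80646930e-06]), 'ee_pos': array([ 0.18925295, -0.62090973,  0.24889164]), 'tcp_rot': array([ 0.56876736, -0.56773484,  0.42158226, -0.4200586 ]), 'force': array([-1.03861042,  0.32141857, -0.15953744]), 'moment': array([0.02389114, 0.03453388, 0.02054632]), 'width': 0.08529941641277301}
scene [[0.301, -0.744, 0.597, 1.215], [0.953, 0.246, -0.174, -0.277], [-0.018, 0.622, 0.783, 0.971], [0.0, 0.0, 0.0, 1.0]] [[519.107901036242, 0.0, 318.5060430645968], [0.0, 519.107901036242, 194.98570861082902], [0.0, 0.0, 1.0]]
carton [254. 171.] 0.9 [ 0.592 -0.407  0.086]
carton [228. 270.] 0.59 [ 0.556 -0.198  0.033]
carton [158. 264.] 0.59 [ 0.395 -0.166  0.085]
flap_left_hinge [211. 298.] 0.92 [ 0.547 -0.131  0.058]
flap_left
[... 640 characters left out ...]
904, 195.18860756752974], [0.0, 0.0, 1.0]]
carton [211. 380.] 0.96 [ 0.525 -0.193  0.075]
carton [216. 476.] 0.87 [ 0.517 -0.395  0.082]
carton [305. 365.] 0.75 [ 0.329 -0.161  0.084]
flap_left_hinge [194. 354.] 0.74 [ 0.573 -0.14   0.002]
flap_left_hinge [287. 343.] 0.71 [ 0.358 -0.118  0.001]
flap_left_hinge [198. 462.] 0.69 [ 0.559 -0.374  0.062]
flap_right_hinge [220. 406.] 0.94 [ 0.506 -0.246  0.091]
flap_right_hinge [321. 388.] 0.69 [ 0.297 -0.208  0.086]
flap_right_hinge [227. 518.] 0.63 [ 0.501 -0.516  0.   ]
key [194. 354.] 0.69 [ 0.573 -0.14   0.002]
key [210. 382.] 0.55 [ 0.531 -0.201  0.044]
cashbox [215. 225.] 0.73 [0.512 0.139 0.086]
keyhole [211. 213.] 0.55 [0.518 0.165 0.09 ]
```

View pics/a.png

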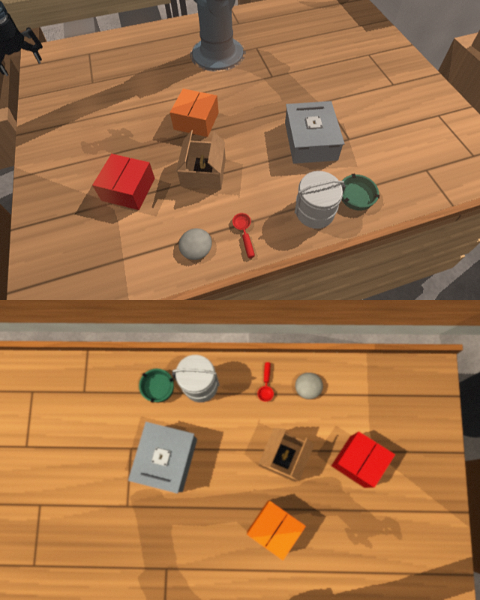

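```bash
python3 - <<'E'
import cv2,numpy as np
a=cv2.imread("pics/top0.png")[130:350,300:560]; b=cv2.imread("pics/scene0.png")[90:310,90:350]
cv2.imwrite("pics/b.png",np.vstack([cv2.resize(x,(354,300),interpolation=cv2.INTER_CUBIC) for x in (a,b)]))
E
```

```text
(no output)
```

View pics/b.png

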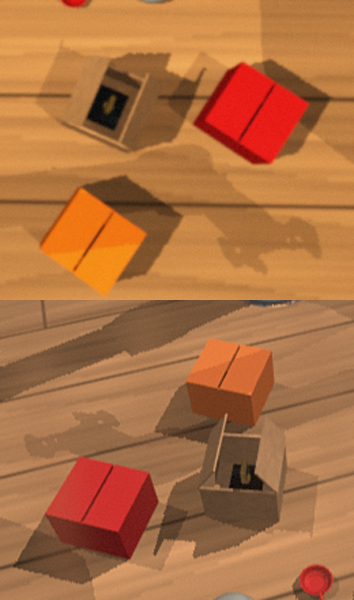

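The brown cardboard box at top (211,380), with the black block and brass key inside, fits. The plain red one (216,476) and the orange one (305,365) are look-alikes with the wrong colour and no key. The crop confirms this. The cash box is at top (215,225).

```bash
python3 - <<'E'
from h import *
s,T=pose(); print("tool axes (cols)\n",T[:3,:3].round(3))
c=cam("wrist"); print(np.array(c["T_tool_cam"]).round(3).tolist())
# cashbox lid and carton rim from the top camera
c=cam("top"); P=cloud(c); 
m=(P[...,2]>.075)&(P[...,2]<.1)
for nm,ctr,rad in [("cash",(.515,.15),.14)]:
    k=m&(np.hypot(P[...,0]-ctr[0],P[...,1]-ctr[1])<rad)
    print(nm,[np.round(v,3) for v in cv2.minAreaRect(P[k][:,:2].astype(np.float32))],np.median(P[k][:,2]))
c=cam("scene");P2=cloud(c)
Q=np.vstack([P.reshape(-1,3),P2.reshape(-1,3)])
k=(np.hypot(Q[:,0]-.53,Q[:,1]+.195)<.085)
for lo,hi in[(.02,.07),(.06,.075),(.072,.088),(.09,.105),(.105,.12),(.12,.14)]:
    q=Q[k&(Q[:,2]>lo)&(Q[:,2]<hi)]; print(lo,len(q),[np.round(v,3) for v in cv2.minAreaRect(q[:,:2].astype(np.float32))] if len(q)>3 else "",q.mean(0).round(3) if len(q) else "")
E
```

```text
tool axes (cols)
 [[ 0.292  0.     0.957]
 [-0.957 -0.     0.292]
 [ 0.    -1.    -0.   ]]
[[1.0, 0.002, -0.001, -0.001], [-0.002, 0.283, -0.959, -0.124], [-0.001, 0.959, 0.283, 0.072], [0.0, 0.0, 0.0, 1.0]]
cash [array([0.523, 0.161]), array([0.147, 0.176]), np.float64(76.805)] 0.08598870588091978
0.02 2388 [array([ 0.538, -0.194]), array([0.121, 0.117]), np.float64(67.332)] [ 0.543 -0.199  0.042]
0.06 537 [array([ 0.538, -0.193]), array([0.121, 0.114]), np.float64(67.54)] [ 0.546 -0.202  0.068]
0.072 803 [array([ 0.536, -0.194]), array([0.128, 0.117]), np.float64(67.219)] [ 0.542 -0.195  0.081]
0.09 749 [array([ 0.537, -0.193]), array([0.121, 0.114]), np.float64(67.154)] [ 0.542 -0.186  0.098]
0.105 805 [array([ 0.537, -0.194]), array([0.102, 0.113]), np.float64(66.979)] [ 0.541 -0.187  0.112]
0.12 896 [array([ 0.537, -0.194]), array([0.084, 0.115]), np.float64(67.825)] [ 0.54  -0.19   0.127]
```

step_arm --steps '[[[34.9,42.7,0],[0,0,70]],[[34.9,42.7,0],[0,0,70]],[[34.9,42.7,0],[0,0,70]],[[34.9,42.7,0],[0,0,70]],[[34.9,42.7,0],[0,0,70]],[[34.9,42.7,0],[0,0,70]],[[34.9,42.7,0],[0,0,70]],[[34.9,42.7,0],[0,0,70]],[[34.9,42.7,0],[0,0,70]],[[34.9,42.7,0],[0,0,70]]]' --claw 0

```text
clock: 1.68
ee_pos: [0.4541, -0.2976, 0.2507]
tcp_rot: [-0.707, 0.707, -0.017, 0.017]
force: [0.5, -1.0, 0.1]
width: -0.0002
```

```bash
cat > st.py <<'E'
from h import *
s,T=pose(); x=T[:3,0]; print("t",round(s["clock"],2),"p",s["ee_pos"].round(4),"jaw",round(float(np.degrees(np.arctan2(x[1],x[0]))),2),"y",T[:3,1].round(3),"F",s["force"].round(1),"M",s["moment"].round(2),"w",round(s["width"],4),"q",s["qpos"].round(2))
E
python3 st.py
```

```text
t 1.68 p [ 0.4541 -0.2976  0.2507] jaw -2.74 y [ 0.001 -0.001 -1.   ] F [ 0.5 -1.   0.1] M [-0.06 -0.08 -0.  ] w -0.0002 q [ 0.82  0.2  -0.36  1.84  0.08  1.11  0.39]
```

step_arm --steps '[[[8.4,10.3,0],[0,0,70]],[[8.4,10.3,0],[0,0,70]],[[8.4,10.3,0],[0,0,70]],[[8.4,10.3,0],[0,0,70]],[[8.4,10.3,0],[0,0,70]],[[8.4,10.3,0],[0,0,70]],[[8.4,10.3,0],[0,0,70]],[[8.4,10.3,0],[0,0,70]],[[8.4,10.3,0],[0,0,70]],[[8.4,10.3,0],[0,0,70]]]'

```text
clock: 2.52
ee_pos: [0.5372, -0.1963, 0.2504]
tcp_rot: [-0.589, 0.589, 0.392, -0.392]
force: [0.5, -0.4, 1.0]
width: -0.0001
```

```bash
python3 st.py; python3 - <<'E'
from h import *
c=cam("wrist"); im=c["img"].copy()
for t in ["carton","key","flap_left_hinge","flap_right_hinge","key_tip"]:
    for d in r.pinpoint("wrist",t)[:2]:
        p=d["point"]; z={"key":.056,"carton":0,"key_tip":.007}.get(t,.08)
        print(t,np.round(p),round(d["conf"],2),world(c,*p,z=z).round(3),world(c,min(399,p[0]),min(639,p[1])).round(3)); cv2.circle(im,(int(p[1]),int(p[0])),4,(0,255,0),1)
save("c.png",im)
E
```

```text
t 2.52 p [ 0.5372 -0.1963  0.2504] jaw 67.27 y [ 0. -0. -1.] F [ 0.5 -0.4  1. ] M [-0.04 -0.01 -0.02] w -0.0001 q [ 0.78  0.29 -0.59  1.77  0.18  1.14  1.31]
carton [167. 325.] 0.86 [ 0.539 -0.191  0.   ] [ 0.526 -0.187  0.069]
carton [226. 165.] 0.82 [ 0.53  -0.422  0.   ] [ 0.517 -0.365  0.083]
key [176. 325.] 0.79 [ 0.538 -0.191  0.056] [ 0.535 -0.19   0.072]
key [184. 383.] 0.25 [ 0.571 -0.136  0.056] [ 0.561 -0.14   0.089]
flap_left_hinge [262. 183.] 0.9 [ 0.562 -0.372  0.08 ] [ 0.561 -0.37   0.083]
flap_left_hinge [184. 383.] 0.68 [ 0.564 -0.138  0.08 ] [ 0.562 -0.139  0.086]
flap_right_hinge [182. 265.] 0.96 [ 0.515 -0.249  0.08 ] [ 0.514 -0.246  0.089]
flap_right_hinge [242.  77.] 0.66 [ 0.496 -0.465  0.08 ] [ 0.496 -0.462  0.084]
key_tip [164. 324.] 0.63 [ 0.535 -0.19   0.007] [ 0.526 -0.187  0.06 ]
```

View pics/c.png

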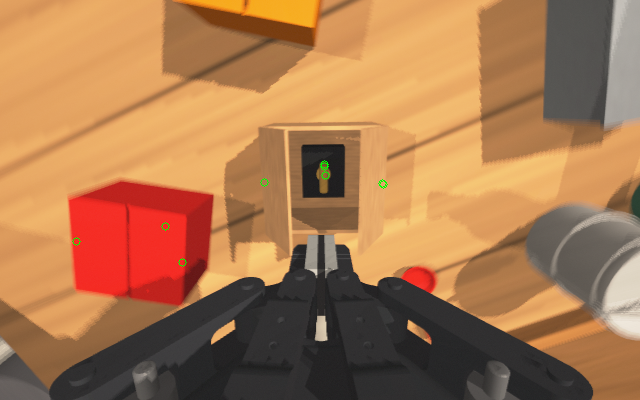

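step_arm --steps '[[[0.1,0.3,-4],[0,0,0]],[[0.1,0.3,-8],[0,0,0]],[[0.1,0.3,-11],[0,0,0]],[[0.1,0.3,-13.1],[0,0,0]],[[0.1,0.3,-13.1],[0,0,0]]]'

```text
clock: 3.23
ee_pos: [0.5337, -0.1921, 0.1139]
tcp_rot: [0.593, -0.587, -0.387, 0.392]
force: [-0.9, 0.7, -0.9]
width: -0.0
```

step_arm --steps '[[[0.4,0.9,0],[0,0,0]],[[0.7,1.7,0],[0,0,0]],[[1.0,2.5,0],[0,0,0]],[[1.3,3.2,0],[0,0,0]],[[1.6,3.9,0],[0,0,0]],[[1.9,4.6,0],[0,0,0]],[[2.2,5.2,0],[0,0,0]],[[2.4,5.8,0],[0,0,0]],[[2.6,6.2,0],[0,0,0]],[[2.6,6.2,0],[0,0,0]]]'

```text
clock: 4.07
ee_pos: [0.5644, -0.1295, 0.1192]
tcp_rot: [0.59, -0.589, -0.391, 0.39]
force: [-0.1, 0.1, -0.6]
width: 0.0005
```

```bash
python3 st.py
```

```text
t 4.07 p [ 0.5644 -0.1295  0.1192] jaw 67.05 y [-0.     0.001 -1.   ] F [-0.1  0.1 -0.6] M [0.   0.01 0.05] w 0.0005 q [ 0.62  0.47 -0.56  1.85  0.31  0.91  1.08]
```

step_arm --steps '[[[-1.3,-3.1,0],[0,0,0]],[[-2.5,-6.0,0],[0,0,0]],[[-3.0,-7.2,0],[0,0,0]],[[-3.4,-8.2,0],[0,0,0]],[[-3.8,-9.1,0],[0,0,0]],[[-4.2,-10.0,0],[0,0,0]],[[-4.6,-10.9,0],[0,0,0]],[[-4.9,-11.7,0],[0,0,0]],[[-5.1,-12.4,0],[0,0,0]],[[-5.1,-12.4,0],[0,0,0]]]'

```text
clock: 4.9
ee_pos: [0.5123, -0.2569, 0.119]
tcp_rot: [-0.59, 0.59, 0.389, -0.39]
force: [-1.1, -0.5, -0.7]
width: 0.0004
```

step_arm --steps '[[[0.6,1.5,1],[0,0,0]],[[1.5,3.5,5],[0,0,0]],[[2.55,6.2,9],[0,0,0]],[[2.55,6.2,9],[0,0,0]],[[2.55,6.2,9],[0,0,0]]]' --claw 0.65

```text
clock: 5.32
ee_pos: [0.5437, -0.188, 0.2147]
tcp_rot: [-0.586, 0.591, 0.395, -0.39]
force: [0.3, 0.3, 0.3]
width: 0.0552
```

```bash
python3 st.py; python3 - <<'E'
from h import *
c=cam("wrist"); im=c["img"].copy()
for t in ["carton","key","flap_left_hinge","flap_right_hinge"]:
    for d in r.pinpoint("wrist",t)[:2]:
        p=d["point"]; z={"key":.056,"carton":0}.get(t,.08)
        print(t,np.round(p),round(d["conf"],2),world(c,*p,z=z).round(4)); cv2.circle(im,(int(p[1]),int(p[0])),4,(0,255,0),1)
P=cloud(c); h=im.astype(int); br=(h[...,0]>70)&(h[...,0]-h[...,2]>50)&(np.hypot(P[...,0]-.538,P[...,1]+.192)<.03)&(P[...,2]>.05)&(P[...,2]<.08)
print(br.sum(),np.median(P[br],0).round(4),P[br].min(0).round(3),P[br].max(0).round(3)); print(cv2.minAreaRect(P[br][:,:2].astype(np.float32)))
save("d.png",np.vstack([im,c["img"]])[:400])
E
```

```text
t 5.32 p [ 0.5437 -0.188   0.2147] jaw 67.42 y [ 0.01  -0.002 -1.   ] F [0.3 0.3 0.3] M [-0.   -0.06  0.04] w 0.0552 q [ 0.76  0.33 -0.59  1.8   0.21  1.06  1.27]
carton [167. 315.] 0.91 [ 0.5371 -0.1913  0.    ]
carton [230. 142.] 0.55 [ 0.5277 -0.4187  0.    ]
key [181. 316.] 0.65 [ 0.5401 -0.1909  0.056 ]
key [189. 383.] 0.49 [ 0.5729 -0.133   0.056 ]
flap_left_hinge [271. 157.] 0.82 [ 0.5587 -0.3673  0.08  ]
flap_left_hinge [188. 380.] 0.6 [ 0.5629 -0.1377  0.08  ]
flap_right_hinge [252.  32.] 0.97 [ 0.4947 -0.4672  0.08  ]
flap_right_hinge [190. 242.] 0.86 [ 0.517  -0.2525  0.08  ]
286 [ 0.5361 -0.1928  0.0705] [ 0.524 -0.202  0.052] [ 0.552 -0.185  0.073]
((0.5377139449119568, -0.19320406019687653), (0.008793468587100506, 0.028969448059797287), 68.16505432128906)
```

View pics/d.png

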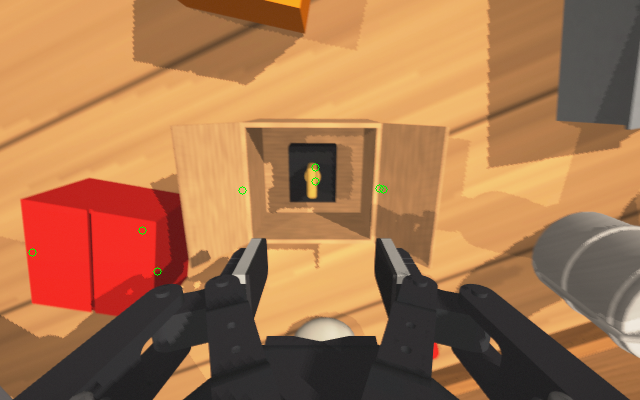

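step_arm --steps '[[[0,0,0],[0,0,0]],[[0,0,0],[0,0,0]]]'

```text
clock: 5.73
ee_pos: [0.5374, -0.194, 0.2077]
tcp_rot: [0.591, -0.589, -0.389, 0.39]
force: [0.3, -0.2, -0.5]
width: 0.0556
```

```bash
python3 st.py
```

```text
t 5.73 p [ 0.5374 -0.194   0.2077] jaw 66.84 y [-0.003  0.001 -1.   ] F [ 0.3 -0.2 -0.5] M [ 0.03 -0.03  0.02] w 0.0556 q [ 0.77  0.34 -0.59  1.81  0.21  1.06  1.27]
```

step_arm --steps '[[[0,0.1,-3],[0,0,0.6]],[[0,0.1,-6],[0,0,0.6]],[[0,0.1,-9],[0,0,0.6]],[[0,0.1,-12],[0,0,0.6]],[[0,0.1,-13.5],[0,0,0.6]],[[0,0.1,-14.3],[0,0,0.6]],[[0,0.1,-14.8],[0,0,0.6]],[[0,0.1,-14.8],[0,0,0.6]],[[0,0.1,-14.8],[0,0,0.6]]]'

```text
clock: 6.48
ee_pos: [0.5396, -0.1925, 0.0621]
tcp_rot: [-0.587, 0.588, 0.393, -0.393]
force: [1.3, 0.3, 0.0]
width: 0.0556
```

step_arm --steps '[[[0,0,0],[0,0,0]],[[0,0,0],[0,0,0]],[[0,0,0],[0,0,0]],[[0,0,0],[0,0,0]],[[0,0,0],[0,0,0]],[[0,0,0],[0,0,0]]]' --claw 0 --force 80

```text
clock: 6.98
ee_pos: [0.5392, -0.1929, 0.0622]
tcp_rot: [-0.587, 0.588, 0.393, -0.393]
force: [-0.8, -1.0, 5.6]
width: 0.0078
```

```bash
python3 st.py
```

```text
t 6.98 p [ 0.5392 -0.1929  0.0622] jaw 67.53 y [ 0.001 -0.001 -1.   ] F [-0.8 -1.   5.6] M [-0.19  0.26 -0.01] w 0.0078 q [ 0.7   0.53 -0.51  1.89  0.36  0.8   1.17]
```

step_arm --steps '[[[0,0,1],[0,0,0]],[[0,0,3],[0,0,0]],[[0,0,6],[0,0,0]],[[0,0,10],[0,0,0]],[[0,0,14],[0,0,0]],[[-0.3,7,16],[0,0,3]],[[-0.6,14,16],[0,0,6]],[[-1,21,16],[0,0,9.3]],[[-1.4,28,16],[0,0,9.3]],[[-1.7,35.5,16],[0,0,9.3]]]'

```text
clock: 7.82
ee_pos: [0.5281, 0.0163, 0.22]
tcp_rot: [-0.554, 0.554, 0.44, -0.439]
force: [0.7, -0.2, -0.1]
width: 0.0076
```

step_arm --steps '[[[0,8,-1],[0,0,3]],[[0,8,-1],[0,0,3]],[[0,8,-1],[0,0,3]],[[0,8,-1],[0,0,3]]]'

```text
clock: 8.15
ee_pos: [0.5274, 0.0986, 0.2095]
tcp_rot: [0.541, -0.54, -0.456, 0.456]
force: [-0.0, -0.5, -0.6]
width: 0.0076
```

```bash
python3 st.py
```

```text
t 8.15 p [0.5274 0.0986 0.2095] jaw 80.33 y [-0.001  0.002 -1.   ] F [-0.  -0.5 -0.6] M [-0.04  0.01  0.  ] w 0.0076 q [ 0.42  0.31 -0.78  1.88  0.25  1.05  0.94]
```

```bash
cat > look.py <<'E'
from h import *
import sys
c=cam("wrist"); im=c["img"].copy()
for t,z in [("keyhole",.09),("key",None),("key_tip",None)]:
    for d in r.pinpoint("wrist",t)[:2]:
        p=d["point"]; print(t,np.round(p),round(d["conf"],2),world(c,*p,z=z if z else 0.15).round(4),world(c,*p).round(4))
P=cloud(c)
g=(np.hypot(P[...,0]-.52,P[...,1]-.163)<.045)&(P[...,2]>.083)&(P[...,2]<.096)
lp=g&(im.min(-1)>165); print("bright",lp.sum(),P[lp].mean(0).round(4),cv2.minAreaRect(P[lp][:,:2].astype(np.float32)))
np.savez("wr.npz",img=im,P=P,M=c["M"],K=c["intrinsics"])
save(sys.argv[1],im)
E
python3 look.py e.png
```

```text
keyhole [181. 394.] 0.61 [0.5248 0.162  0.09  ] [0.5294 0.1654 0.0734]
key [261. 322.] 0.97 [0.556  0.0951 0.15  ] [0.5195 0.101  0.2176]
key_tip [223. 320.] 0.63 [0.5281 0.0982 0.15  ] [0.5219 0.0993 0.1659]
bright 7511 [0.5162 0.1645 0.0866] ((0.5180634260177612, 0.1635429561138153), (0.08977174013853073, 0.08584670722484589), 73.68682861328125)
```

View pics/e.png

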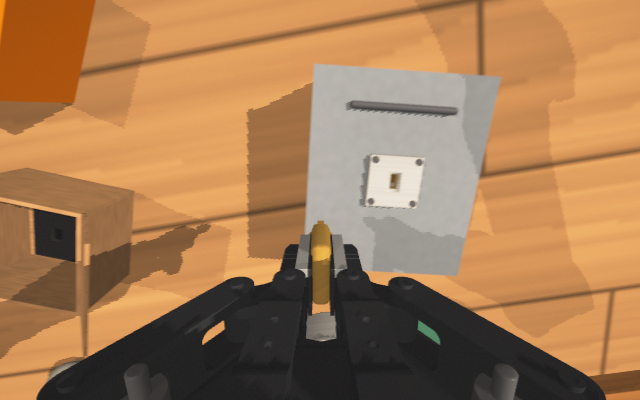

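```bash
python3 - <<'E'
from h import *
f=np.load("wr.npz"); im=f["img"]; c={"intrinsics":f["K"],"M":f["M"]}
w=((im.min(-1)>195)).astype(np.uint8); w[:145]=0;w[215:]=0;w[:,:355]=0;w[:,435:]=0
n,l,st,ce=cv2.connectedComponentsWithStats(w); i=1+np.argmax(st[1:,4]); print(st[i])
h=cv2.convexHull(np.argwhere(l==i)[:,::-1].astype(np.int32))[:,0]
pts=np.array([world(c,p[1],p[0],z=.09)[:2] for p in h]); print(cv2.minAreaRect((pts*1000).astype(np.float32)))
# slot: dark pixels near
g=im[165:195,382:408].astype(int); m=(g.min(-1)<120); yx=np.argwhere(m)+[165,382]
q=np.array([world(c,p[0],p[1],z=.09)[:2] for p in yx]); print(len(q),q.mean(0),cv2.minAreaRect((q*1000).astype(np.float32)))
# key: brass pixels below grasp
hs=im.astype(int); b=(hs[...,0]-hs[...,2]>80); b[:215]=0; b[305:]=0; b[:,:308]=0; b[:,334:]=0
for rr in range(218,305,6): 
    k=np.where(b[rr])[0]; print(rr,k.min() if len(k) else None,k.max() if len(k) else None,end=" | ")
M=f["M"]; K=f["K"]
s,T=pose()
print()
def proj(p):
    q=M[:3,:3].T@(p-M[:3,3]); return (K[1,2]+K[1,1]*q[1]/q[2]).round(1) , (K[0,2]-K[0,0]*q[0]/q[2]).round(1)
for d in (0,.03,.05,.055,.06): print(d,proj(s["ee_pos"]+np.array([0,0,-d])))
E
```

```text
[ 367  156   56   52 2077]
((525.3474731445312, 162.36968994140625), (43.272254943847656, 43.059871673583984), 76.45095825195312)
95 [0.52402081 0.16206952] ((524.6539306640625, 162.06260681152344), (5.928215980529785, 12.151829719543457), 78.98867797851562)
218 None None | 224 317 325 | 230 315 328 | 236 315 329 | 242 314 329 | 248 312 330 | 254 312 330 | 260 313 329 | 266 314 326 | 272 315 326 | 278 315 327 | 284 315 327 | 290 316 327 | 296 314 326 | 302 313 329 | 
0 (np.float64(273.5), np.float64(306.3))
0.03 (np.float64(245.4), np.float64(308.7))
0.05 (np.float64(231.4), np.float64(309.9))
0.055 (np.float64(228.4), np.float64(310.2))
0.06 (np.float64(225.5), np.float64(310.5))
```

step_arm --steps '[[[-0.2,3.0,-1],[0,0,-3.5]],[[-0.2,3.0,-1],[0,0,-3.5]],[[-0.2,3.0,-1],[0,0,-3.5]],[[-0.2,3.0,-1],[0,0,-3.5]],[[-0.2,3.0,-1],[0,0,-3.5]],[[-0.2,3.0,-1],[0,0,-3.5]]]'

```text
clock: 8.85
ee_pos: [0.5273, 0.1225, 0.1994]
tcp_rot: [-0.556, 0.557, 0.436, -0.436]
force: [0.0, 0.1, -0.4]
width: 0.0079
```

```bash
python3 st.py; cat > m.py <<'E'
from h import *
import sys
s,T=pose(); c=cam("wrist"); s2,_=pose(); print("p",s["ee_pos"].round(4),s2["ee_pos"].round(4))
im=c["img"]; M=c["M"]; K=np.array(c["intrinsics"])
def proj(p):
    q=M[:3,:3].T@(p-M[:3,3]); return np.array([K[1,2]+K[1,1]*q[1]/q[2],K[0,2]-K[0,0]*q[0]/q[2]])
pr,pc=proj(np.array([.5250,.1622,.09])); print("keyhole pred",pr,pc); pr=int(pr);pc=int(pc)
w=(im.min(-1)>185).astype(np.uint8); k=np.zeros_like(w); k[max(0,pr-50):pr+50,pc-50:pc+50]=1; w*=k
n,l,st,ce=cv2.connectedComponentsWithStats(w); i=1+np.argmax(st[1:,4]); print(st[i])
h=cv2.convexHull(np.argwhere(l==i)[:,::-1].astype(np.int32))[:,0]
pts=np.array([world(c,p[1],p[0],z=.09)[:2] for p in h]); print("plate",cv2.minAreaRect((pts*1000).astype(np.float32)))
for d in r.pinpoint("wrist","keyhole")[:2]: print("net",d,world(c,*d["point"],z=.09).round(4))
hs=im.astype(int); b=(hs[...,0]-hs[...,2]>70); b[:205]=0; b[310:]=0; b[:,:295]=0; b[:,345:]=0
for rr in range(210,305,4):
    k=np.where(b[rr])[0]
    if len(k): print(rr,k.min(),k.max(),end=" | ")
print()
for d in (0,.03,.05,.055,.06): print(d,proj(s["ee_pos"]+T[:3,1]*d).round(1))
save(sys.argv[1],cv2.resize(im[60:310,200:520],(800,625))[:600])
E
python3 m.py f.png
```

```text
t 8.85 p [0.5273 0.1225 0.1994] jaw 76.21 y [ 0.    -0.001 -1.   ] F [ 0.   0.1 -0.4] M [-0.04 -0.05 -0.01] w 0.0079 q [ 0.36  0.33 -0.77  1.88  0.26  1.04  0.81]
p [0.5273 0.1225 0.1994] [0.5273 0.1228 0.1995]
keyhole pred 185.79940313814902 367.3100350162448
[ 342  159   56   53 2397]
plate ((525.1128540039062, 163.13525390625), (43.65513610839844, 43.39509963989258), 76.17446899414062)
net {'point': [187.1, 369.9], 'conf': 0.77} [0.5266 0.164  0.09  ]
net {'point': [221.2, 318.7], 'conf': 0.29} [0.5453 0.1166 0.09  ]
222 318 323 | 226 314 327 | 230 313 328 | 234 313 331 | 238 312 329 | 242 312 330 | 246 312 330 | 250 311 330 | 254 311 330 | 258 313 329 | 262 313 328 | 266 313 328 | 270 313 328 | 274 313 328 | 278 313 328 | 282 313 328 | 286 313 328 | 290 314 328 | 294 313 328 | 298 313 328 | 302 313 329 | 
0 [268.6 319.7]
0.03 [241.2 319.9]
0.05 [227.5 320.1]
0.055 [224.6 320.1]
0.06 [221.7 320.1]
```

View pics/f.png

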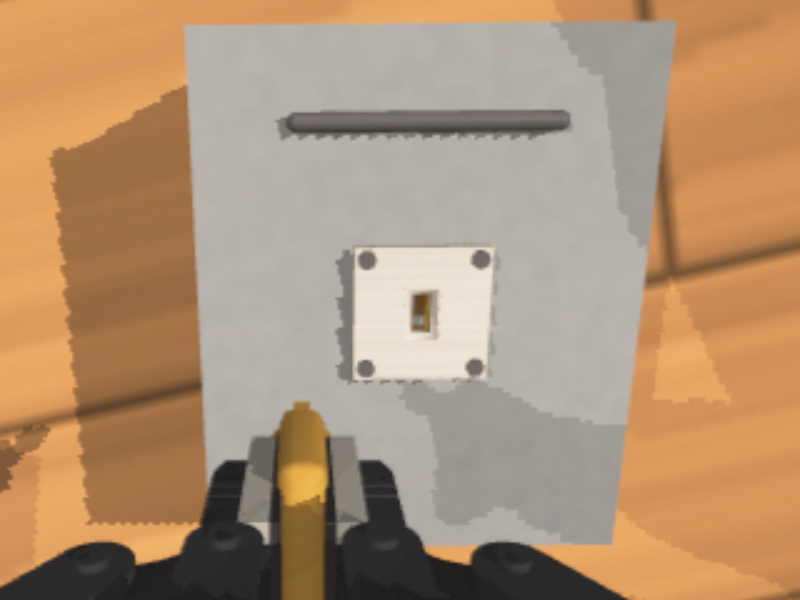

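step_arm --steps '[[[-0.1,2,-1],[0,0,0]],[[-0.1,4,-2.5],[0,0,0]],[[-0.1,4,-3.8],[0,0,0]],[[-0.1,4,-4.4],[0,0,0]],[[-0.1,4,-4.4],[0,0,0]],[[-0.1,4,-4.4],[0,0,0]],[[-0.1,4,-4.4],[0,0,0]]]'

```text
clock: 9.53
ee_pos: [0.5266, 0.163, 0.1558]
tcp_rot: [-0.556, 0.557, 0.437, -0.436]
force: [0.2, -0.0, -0.2]
width: 0.0077
```

```bash
sed -i 's/im\[60:310,200:520\],(800,625))\[:600\]/im[150:270,240:400],(800,600))/' m.py; python3 st.py; python3 m.py g.png
```

```text
t 9.53 p [0.5266 0.163  0.1558] jaw 76.24 y [ 0.001 -0.    -1.   ] F [ 0.2 -0.  -0.2] M [ 0.03 -0.   -0.05] w 0.0077 q [ 0.26  0.41 -0.75  1.89  0.34  0.97  0.69]
p [0.5266 0.163  0.1558] [0.5267 0.1632 0.156 ]
keyhole pred 216.6060222379455 318.47103949074545
[ 286  185   67   54 2388]
plate ((522.1084594726562, 163.68560791015625), (44.1308479309082, 37.91196823120117), 76.18893432617188)
net {'point': [217.4, 320.6], 'conf': 0.94} [0.5259 0.1635 0.09  ]
210 315 324 | 214 315 324 | 218 315 324 | 222 316 324 | 226 314 327 | 230 313 329 | 234 313 331 | 238 313 329 | 242 312 330 | 246 312 330 | 250 311 330 | 254 311 330 | 258 312 329 | 262 313 328 | 266 313 328 | 270 313 328 | 274 313 328 | 278 313 328 | 282 313 328 | 286 313 328 | 290 314 328 | 294 313 328 | 298 313 328 | 302 315 326 | 
0 [268.6 319.7]
0.03 [241.2 319.9]
0.05 [227.5 320.1]
0.055 [224.6 320.1]
0.06 [221.7 320.1]
```

View pics/g.png

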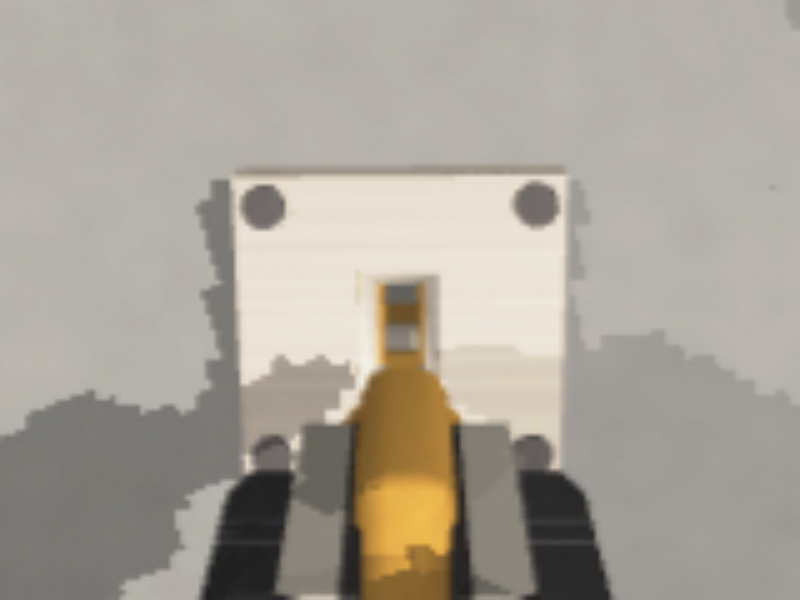

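step_arm --steps '[[[0,0,-0.4],[0,0,0]],[[0,0,-0.8],[0,0,0]],[[0,0,-1.2],[0,0,0]],[[0,0,-1.5],[0,0,0]],[[0,0,-1.8],[0,0,0]],[[0,0,-1.8],[0,0,0]]]'

```text
clock: 10.13
ee_pos: [0.5252, 0.1637, 0.1363]
tcp_rot: [0.556, -0.556, -0.436, 0.438]
force: [-0.0, -1.2, -1.4]
width: 0.0079
```

```bash
python3 st.py
```

```text
t 10.13 p [0.5252 0.1637 0.1363] jaw 76.35 y [-0.002 -0.001 -1.   ] F [-0.  -1.2 -1.4] M [-0.25  0.06  0.  ] w 0.0079 q [ 0.25  0.44 -0.74  1.9   0.36  0.94  0.67]
```

step_arm --steps '[[[0,0,-0.2],[0.5,1.9,0]],[[0,0,-0.4],[-0.5,-1.9,0]],[[0,0,-0.6],[0.5,1.9,0]],[[0,0,-0.8],[-0.5,-1.9,0]],[[0,0,-1.0],[0.5,1.9,0]],[[0,0,-1.2],[-0.5,-1.9,0]],[[0,0,-1.4],[0.5,1.9,0]],[[0,0,-1.6],[-0.5,-1.9,0]],[[0,0,-1.7],[0,0,0]],[[0,0,-1.7],[0,0,0]]]'

```text
clock: 10.97
ee_pos: [0.5249, 0.1632, 0.1194]
tcp_rot: [0.556, -0.556, -0.436, 0.438]
force: [-2.5, -1.3, -2.3]
width: 0.0076
```

```bash
python3 st.py
```

```text
t 10.97 p [0.5249 0.1632 0.1194] jaw 76.31 y [-0.003 -0.001 -1.   ] F [-2.5 -1.3 -2.3] M [-0.21  0.46  0.  ] w 0.0076 q [ 0.23  0.46 -0.72  1.91  0.38  0.91  0.65]
```

step_arm --steps '[[[0,0,-0.1],[0.5,1.9,0]],[[0,0,-0.2],[-0.5,-1.9,0]],[[0,0,-0.3],[0.4,1.4,0]],[[0,0,-0.3],[0,0,0]],[[0,0,-0.3],[0,0,0]]]'

```text
clock: 11.38
ee_pos: [0.5257, 0.1632, 0.1183]
tcp_rot: [-0.555, 0.557, 0.436, -0.437]
force: [-3.0, -3.1, 4.9]
width: 0.0075
```

```bash
python3 st.py; python3 m.py h.png
```

```text
t 11.38 p [0.5257 0.1632 0.1183] jaw 76.3 y [-0.    -0.003 -1.   ] F [-3.  -3.1  4.9] M [-0.68  0.7   0.01] w 0.0075 q [ 0.23  0.46 -0.72  1.91  0.38  0.91  0.65]
p [0.5257 0.1632 0.1183] [0.5257 0.1632 0.1183]
keyhole pred 241.76157270771796 318.0746551772651
[ 279  204   82   46 2067]
plate ((516.4282836914062, 165.0716094970703), (43.8845329284668, 26.59493637084961), 75.92011260986328)
net {'point': [242.7, 319.1], 'conf': 0.73} [0.5257 0.1626 0.09  ]
226 316 326 | 230 313 329 | 234 313 330 | 238 313 329 | 242 312 330 | 246 312 330 | 250 311 330 | 254 311 330 | 258 312 329 | 262 313 328 | 266 313 328 | 270 313 328 | 274 313 328 | 278 313 328 | 282 313 328 | 286 313 328 | 290 314 328 | 294 313 328 | 298 313 328 | 302 313 328 | 
0 [268.6 319.7]
0.03 [241.2 319.9]
0.05 [227.5 320.1]
0.055 [224.6 320.1]
0.06 [221.7 320.1]
```

View pics/h.png

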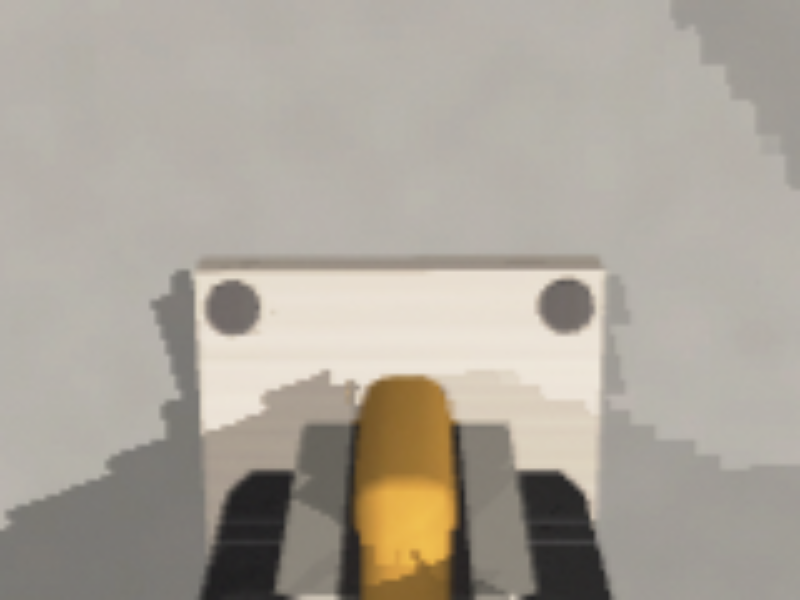

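step_arm --steps '[[[0,0,0],[0,0,-6]],[[0,0,0],[0,0,-12]],[[0,0,0],[0,0,-18]],[[0,0,0],[0,0,-24]],[[0,0,0],[0,0,-30]],[[0,0,0],[0,0,-36]],[[0,0,0],[0,0,-42]],[[0,0,0],[0,0,-48]],[[0,0,0],[0,0,-54]],[[0,0,0],[0,0,-54]]]' --claw 0 --force 100

```text
clock: 12.32
ee_pos: [0.5252, 0.1627, 0.1183]
tcp_rot: [-0.693, 0.695, 0.134, -0.136]
force: [-4.0, -3.6, 6.8]
width: 0.0076
```

```bash
python3 st.py
```

```text
t 12.32 p [0.5252 0.1627 0.1183] jaw 22.09 y [-0.002 -0.004 -1.   ] F [-4.  -3.6  6.8] M [-0.88  0.99 -0.01] w 0.0076 q [ 0.07  0.41 -0.53  1.92  0.27  0.88 -0.21]
```

step_arm --steps '[[[0,0,0],[0,0,-6]],[[0,0,0],[0,0,-12]],[[0,0,0],[0,0,-18]],[[0,0,0],[0,0,-24]],[[0,0,0],[0,0,-30]],[[0,0,0],[0,0,-36]],[[0,0,0],[0,0,-42]],[[0,0,0],[0,0,-48]],[[0,0,0],[0,0,-53]],[[0,0,0],[0,0,-53]]]'

```text
clock: 13.15
ee_pos: [0.5248, 0.1627, 0.1183]
tcp_rot: [-0.68, 0.683, -0.189, 0.187]
force: [-5.5, -3.8, 7.8]
width: 0.0075
```

```bash
python3 st.py; python3 - <<'E'
from h import *
c=cam("wrist"); save("i.png",np.hstack([cv2.resize(c["img"][150:330,220:420],(400,360)),cv2.resize(cam("top")["img"][130:310,170:370],(400,360))]))
cs=cam("scene"); save("s.png",cs["img"])
E
```

```text
t 13.15 p [0.5248 0.1627 0.1183] jaw -30.84 y [-0.003 -0.004 -1.   ] F [-5.5 -3.8  7.8] M [-0.87  1.15  0.09] w 0.0075 q [-0.08  0.38 -0.35  1.93  0.17  0.86 -1.06]
```

View pics/i.png

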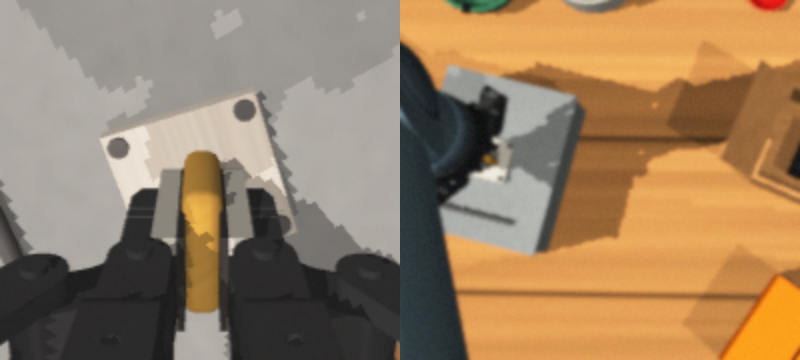

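View pics/s.png

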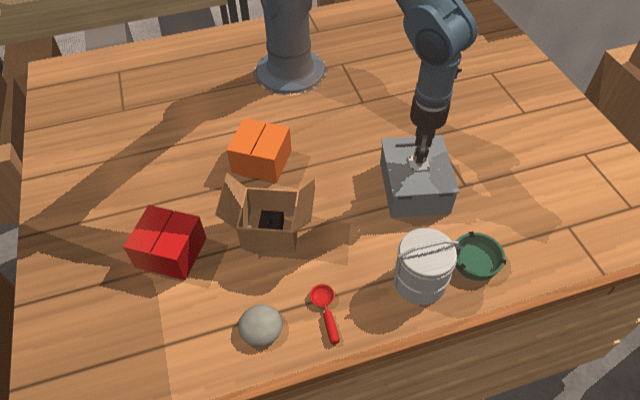

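step_arm --steps '[[[0,0,0],[0,0,-2]],[[0,0,0],[0,0,-2]],[[0,0,0],[0,0,-2]],[[0,0,0],[0,0,-2]],[[0,0,0],[0,0,-2]],[[0,0,0],[0,0,-2]]]'

```text
clock: 13.8
ee_pos: [0.5248, 0.1627, 0.1183]
tcp_rot: [-0.677, 0.68, -0.2, 0.198]
force: [-4.9, -3.4, 8.3]
width: 0.0075
```

```bash
python3 st.py
```

```text
t 13.8 p [0.5248 0.1627 0.1183] jaw -32.66 y [-0.003 -0.003 -1.   ] F [-4.9 -3.4  8.3] M [-0.86  1.17  0.13] w 0.0075 q [-0.08  0.38 -0.35  1.93  0.17  0.86 -1.09]
```

```bash
python3 -c "
from workcell import r; print(r.sign_off())"; python3 st.py
```

```text
the job is handed in; nothing more can be done
None
the job is handed in; nothing more can be done
```

I pushed both carton flaps back past upright, took the key out and rocked its blade into the keyhole. I then turned it clockwise and handed the job in at 13.8 s, still gripping it and holding it turned.

- **Key home:** the tool height stopped at 118 mm with an upward force of 5 to 8 N. That matches the collar sitting on the lock plate, and in the wrist picture the key had not slipped in the jaws.
- **Turn:** I turned the gripper 109°, to take up the 0.3 rad of play. The resisting moment rose from about 0 to 0.13 N m over the turn, so the plug should be at about 92°. I could not read the plug angle itself.
- **Scene:** the last scene picture shows both flaps folded back. The tiffin, ashtray, spoon and stone look unmoved, judged by eye only.

No check failed. The keyhole positions from the different cameras differed by up to about 10 mm; I went by the close wrist view.

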